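Press the model's roofs home in order

ROBOT

A 7-joint arm with a two-finger parallel gripper is mounted at the origin on the work surface. World frame = base frame: x ahead of the robot, y to its left, z up, the work surface at z = 0. Lengths are in m, angles in rad, forces in N, time in s.
With the tool pointing down it reaches from about 0.425 to 0.925 m from the base axis. Payload 6.8 kg.
Tool frame: the origin (TCP) lies at the very end of the fingers, on their centre line; the grasp point (between the pads) lies 19 mm behind it; z points along the fingers, x is the direction in which the jaws open and shut, and the axes are right-handed (so a half turn about z gives the same grasp; the last joint's range is limited). The gripper opens to 85 mm and grips with 20 to 120 N. Pads are 22 mm wide; open, the fingers measure 114 mm over their backs; the gripper's body (76 mm by 85 mm) begins 54 mm behind the grasp point. The pads swing forward as they close: fully open they stand 13 mm farther back than shut.
Start: joints at [-1.441, 0.477, 0.022, 1.555, -0.011, 1.109, -0.083], TCP at [0.159, 0.656, 0.231] pointing down, gripper open.
Joint ranges: [-2.96, 2.96], [-0.34, 2.1], [-1.41, 1.46], [0.24, 2.44], [-1.37, 4.51], [0.17, 1.92], [-2.96, 2.96]. Speed limits (rad/s): [2.39, 2.39, 3.14, 3.14, 3.14, 3.14, 3.14].

INTERFACE

Orientations are given as a unit quaternion [w, x, y, z].
In Python, from bench import ctrl gives the robot as it stands. Calls block until the motion is done:
- ctrl.move_ptp(position, orientation): joint-space move of the TCP to a pose.
- ctrl.movel(position, speed=0.15, orientation=None): straight line of the TCP; orientation=None keeps the orientation; speed is the mean speed in m/s.
- ctrl.move_j(angles): joint-space move.
- ctrl.let_go() and ctrl.gripper_close(grasp_force=None): open the fingers fully, or close them until they stop; grasp_force is the grip in N (None keeps the last).
- ctrl.sleep(seconds).
- ctrl.solve_ik(position, orientation): joint angles nearest the present ones, or None.
- ctrl.get_state(): the state.
- ctrl.grab_frame(name): name is "scene" or "top"; returns the picture (400x640x3 uint8, red, green, blue); there is no depth.
- ctrl.camera_model(name): a dict with "vertical_fov" (degrees; the focal length in pixels is half the picture's height over the tangent of half this angle, whatever the lens; pixels are square), "cx", "cy" (the principal point, pixels), "R" (3x3) and "t" (3): a world point X has camera coordinates R X + t. Camera axes: x right, y down, z forward; pixel columns grow to the right and rows downward; lengths in m; the calibration is good to about 2 mm. A picture is of the moment at which its call begins. camera_model takes no time and is no camera call.
A pose or a line that the arm cannot do raises ctrl.MotionError and nothing moves.
- ctrl.finish_job(): hands the job in, once; it reports no verdict.
Trained networks look in the newest picture that a camera, given by its name, has taken for a name from the list of things; names that differ only in an ending like _2 or _b are one class to them, and where a whole thing is asked for, a point or a joint stands for the part that bears it (a point fixed in the world has none). Each returns a list of dicts, best first, with "score" (0 to 1); they miss things now and then, are a little off and sometimes report something else, mostly with a low value. They report only what shows in the picture. A call takes as long as a camera call.
- ctrl.search_frame(camera, label): "xyz" ([x, y, z] in m, in world coordinates, good to about 4 mm: the middle of the surface that is visible of it).
- ctrl.cut_out(camera, label): "mask" (400x640 bool, what is visible of it).
- ctrl.pinpoint(camera, label): "xyz" ([x, y, z] in m, in world coordinates, good to about 4 mm: a listed point, or the origin of a listed thing).
The state is a dict: "t": time; "joint_pos": joint angles; "dq": joint speeds; "tau": joint torques, N m; "tcp_pos": TCP position; "ee_rot": TCP orientation; "contact_force": force on the tool from outside, world axes, zero at the start; "wrist_torque": the same for the moment, N m; "grip_width": opening from 0.0 (shut) to 1.0 (fully open).
Only numpy, scipy, OpenCV 4.12 (cv2) and the standard library are available. Lean on these libraries where they do the work, as an engineer would, in place of code of your own. Each camera call takes 0.05 s, during which the arm holds its last target.

TASK

On the architect's site model, three of the press-fit roofs are still standing up on their dowels: press them down with your fingertips until each is fully home, first the hipped roof, then the one with the round water tank, and last the one with the boxy stair head. Leave the plain flat roof raised as it is. Do not pull any roof up, and do not lift, knock over or shift the little trees, the bus, the mug or the glue bottle.

Things in the scene. Friction and masses are not known exactly. Their poses are not given: they have to be found in the camera images.
- hip_top (a point): centre of the flat top of the hipped roof (four grey slopes meeting in a 24 x 24 mm flat, on a 96 x 96 mm slab; 44 mm from slab underside to this point). It is the place to press and moves down with the roof. z is up.
- hip_roof (a joint): How far the hipped roof is pressed, in m: 0 = standing fully raised, grows downwards as it is pressed, 0.014 m = fully home with no gap under the slab; above 0.012 counts as home. Starts between 0 and 0.004. A press fit on four wooden dowels: a steady push of about 8 N slides it, it stays where it is left and does not spring back. Pulling it up makes the value negative.
- tank_top (a point): centre of the flat top of the round wooden water tank (42 mm across, 52 mm above the underside of its 98 x 94 mm roof slab). The place to press; moves down with the roof. z is up.
- tank_roof (a joint): How far the roof with the water tank is pressed, in m: 0 = standing fully raised, grows downwards as it is pressed, 0.014 m = fully home with no gap under the slab; above 0.012 counts as home. Starts between 0 and 0.004. A press fit on four wooden dowels: a steady push of about 8 N slides it, it stays where it is left and does not spring back. Pulling it up makes the value negative.
- stair_top (a point): centre of the top of the boxy stair head (30 x 52 mm box, 38 mm above the underside of its 94 x 100 mm roof slab). The place to press; moves down with the roof. z is up.
- stair_roof (a joint): How far the roof with the stair head is pressed, in m: 0 = standing fully raised, grows downwards as it is pressed, 0.014 m = fully home with no gap under the slab; above 0.012 counts as home. Starts between 0 and 0.004. A press fit on four wooden dowels: a steady push of about 8 N slides it, it stays where it is left and does not spring back. Pulling it up makes the value negative.
- flat_top (a point): centre of the top of the plain flat roof slab (100 x 96 x 8 mm, nothing on it), which must stay raised. z is up.
- flat_roof (a joint): How far the plain flat roof is pressed, in m: 0 = raised, grows downwards to 0.014. Starts between 0 and 0.003 and must stay below 0.006. Slides at about 8 N.
- board: the model's fixed cardboard baseboard, 280 (x) x 560 (y) x 20 mm, origin in the middle of its underside, on the table. The four buildings stand on it in a staggered row along its y, about 130 mm apart, in any order; the tops of the roofs are 125 to 190 mm above the table.
- tree_a: bystander: model tree on the baseboard, 56 mm tall on a round 26 mm foot, wood; origin in the middle of its underside. Loose; leave it standing where it is.
- tree_b: bystander: model tree on the baseboard, 57 mm tall on a round 26 mm foot, wood; origin in the middle of its underside. Loose; leave it standing where it is.
- tree_c: bystander: model tree on the baseboard, 56 mm tall on a round 26 mm foot, wood; origin in the middle of its underside. Loose; leave it standing where it is.
- bus: bystander: wooden model bus on the baseboard, 18 x 52 x 20 mm; origin in the middle of its underside. Loose; leave it standing where it is.
- mug: bystander: white mug on the table, 80 mm wide, 90 mm tall; origin in the middle of its underside. Loose; leave it standing where it is.
- glue: bystander: white glue bottle on the table, 48 mm wide, 130 mm tall; origin in the middle of its underside. Loose; leave it standing where it is.

How it is judged:
On the way, in this order (a step that is already met when the one before it is completed fails the run):
1. the hipped roof is fully home (within 2 mm) (value of joint hip_roof above 0.012 m), for 0.2 s.
2. the water-tank roof is fully home (within 2 mm) (value of joint tank_roof above 0.012 m), for 0.2 s.
3. the stair-head roof is fully home (within 2 mm) (value of joint stair_roof above 0.012 m), for 0.2 s.
At the end, for the whole second after the job is handed in: The hipped, water-tank and stair-head roofs are all home (within 2 mm of fully down), the plain flat roof is still raised (pressed less than 6 mm), and every bystander is within 20 mm of where it started (value of joint each of hip_roof, tank_roof, stair_roof above 0.012 m and value of joint flat_roof between -0.004 and 0.006 m and distance of each of tree_a, tree_b, tree_c, bus, mug, glue from where it was at the start of the episode below 0.02 m); the robot touches nothing.
It fails at once if the water-tank roof is pressed down (past 8 mm) before the hipped roof is home (value of joint tank_roof above 0.008 m and value of joint hip_roof below 0.012 m).
It fails at once if the stair-head roof is pressed down (past 8 mm) before the water-tank roof is home (value of joint stair_roof above 0.008 m and value of joint tank_roof below 0.012 m).
It fails at once if the plain flat roof is pressed down (past 6 mm) (value of joint flat_roof above 0.006 m).
It fails at once if a roof is pulled up off its building (more than 4 mm above its raised position) (value of joint any of hip_roof, tank_roof, stair_roof, flat_roof below -0.004 m).
It fails at once if a bystander is lifted, knocked over or moved by more than 20 mm (distance of any of tree_a, tree_b, tree_c, bus, mug, glue from where it was at the start of the episode above 0.02 m or angle between any of tree_a, tree_b, tree_c, bus, mug, glue's own z axis and vertical above 0.5 rad).
It also fails if it takes over 51 s, if anything falls off the work surface, if the arm or the gripper's body presses on something with over 40 N, if the wrist force passes 120 N, or if a joint passes its speed limit or range.

## Working session

There is one attempt and no reset: what is moved stays moved. The work goes in short steps, each a Python script; the robot and the scene stay as the last script left them, time stands still between calls to the robot, and variables do not carry over. Pictures are saved under pics/ and viewed, and the job is handed in when it is done.

```bash
mkdir -p pics; ls; python3 - <<'E'
from bench import ctrl
import cv2
s=ctrl.get_state(); print(s)
for c in ("scene","top"):
    im=ctrl.grab_frame(c); cv2.imwrite(f"pics/{c}0.png",im[:,:,::-1])
    print(c,ctrl.camera_model(c))
    for n in ("hip_top","tank_top","stair_top","flat_top","tree_a","bus","mug","glue","board"):
        for d in ctrl.pinpoint(c,n)[:4]: print(n,[round(v,4) for v in d["xyz"]],round(d["score"],2))
print(ctrl.get_state()["t"])
E
```

```text
pics
{'t': 0.0, 'joint_pos': array([-1.4410732 ,  0.4778202 ,  0.022357  ,  1.55643859, -0.01151252,
        1.10928417, -0.08311795]), 'dq': array([ 0.00033968, -0.00042514, -0.0005715 ,  0.00073446, -0.00065986,
       -0.00018683,  0.00236887]), 'tau': array([ 4.26296119e-04, -5.96450293e+01,  1.60789121e+00, -2.81199092e+01,
        1.23970862e-02,  9.31378832e-03, -1.92131733e-05]), 'tcp_pos': array([0.15890509, 0.65543043, 0.23031799]), 'ee_rot': array([ 6.13843862e-04,  7.86003570e-01,  6.18221286e-01, -6.73103761e-04]), 'contact_force': array([-0.21489276, -0.4786186 ,  0.632902  ]), 'wrist_torque': array([-0.01632784,  0.06535002, -0.00080509]), 'grip_width': 0.9977725810218214}
scene {'vertical_fov': 42.577033161835125, 'cx': 323.42553762790976, 'cy': 197.0115835811534, 'R': array([[ 0.80334776,  0.59515028,  0.02070067],
       [ 0.33809109, -0.42719593, -0.83856905],
       [-0.49023136,  0.68066128, -0.5444019 ]]), 't': array([-0.45504891, -0.07227524,  1.67926495])}
hip_top [0.4989, 0.065, 0.1467] 0.9
hip_top [0.4307, -0.0668, 0.0194] 0.64
tank_top [0.5509, -0.0757, 0.1
[... 448 characters left out ...]
75136745e-02, -9.99846208e-01, -9.12421251e-04],
       [-9.97312501e-01,  1.75342091e-02, -7.11359707e-02],
       [ 7.11410291e-02, -3.35883114e-04, -9.97466211e-01]]), 't': array([0.00965526, 0.58337835, 1.48734992])}
hip_top [0.4962, 0.065, 0.1479] 0.69
hip_top [0.5079, -0.4483, -0.0017] 0.61
tank_top [0.5493, -0.0781, 0.1814] 0.8
stair_top [0.4671, -0.2027, 0.1757] 0.89
flat_top [0.5799, 0.1856, 0.1249] 0.64
tree_a [0.4601, 0.2031, 0.0207] 0.5
tree_a [0.4298, -0.0658, 0.0199] 0.4
bus [0.5788, 0.1821, 0.1212] 0.49
bus [0.433, -0.0675, 0.0201] 0.46
mug [0.5232, 0.457, 0.0003] 0.59
glue [0.5099, -0.4441, 0.0009] 0.61
glue [0.4606, 0.202, 0.025] 0.36
board [0.5281, -0.0053, 0.0005] 0.62
1.0
```

View pics/scene0.png

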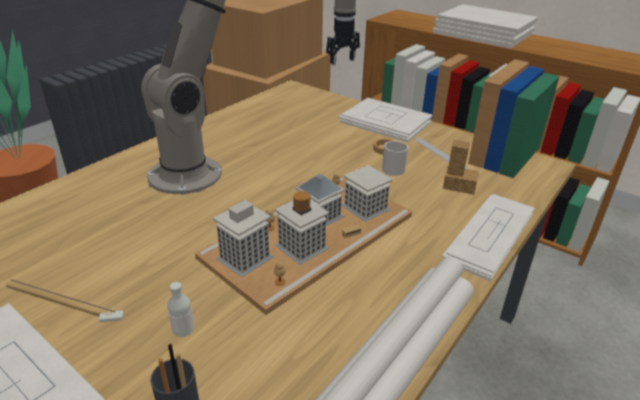

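View pics/top0.png

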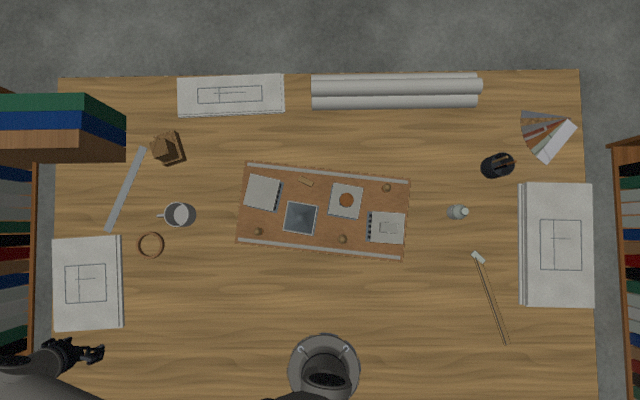

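The detections agree with both pictures. Top view: hipped roof at about (300,217), tank (346,200), stair head (388,228) and flat roof (263,193). Next I close the fingers, move above the hip and press with force monitoring.

```bash
cat > h.py <<'E'
from bench import ctrl
import numpy as np
Q=[0,1,0,0]
def press(x,y,ztop,lim=30):
    s=ctrl.get_state(); 
    ctrl.movel([x,y,ztop+0.012],speed=0.12)
    f0=ctrl.get_state()["contact_force"][2]; z=ztop+0.012; zc=None; log=[]
    while z>ztop-0.03:
        z-=0.0015; ctrl.movel([x,y,z],speed=0.02)
        s=ctrl.get_state(); f=s["contact_force"][2]-f0; log.append((round(z,4),round(s["tcp_pos"][2],4),round(f,1)))
        if zc is None and f>3: zc=s["tcp_pos"][2]
        if f>lim: break
    s=ctrl.get_state()
    print("contact",zc,"end",s["tcp_pos"],"t",s["t"]); print(log)
E
python3 - <<'E'
from h import *
ctrl.gripper_close(20)
p=ctrl.get_state()["tcp_pos"]; print(ctrl.get_state()["t"],ctrl.get_state()["grip_width"])
ctrl.movel([p[0],p[1],0.30],speed=0.15)
print(ctrl.solve_ik([0.4975,0.065,0.25],Q))
ctrl.move_ptp([0.4975,0.065,0.26],Q)
s=ctrl.get_state();print(s["t"],s["tcp_pos"],s["contact_force"])
E
```

```text
1.7667 -0.002023592527667293
[-0.86362961  0.1920926   0.70438875  1.97538347 -0.14526086  1.02379159
 -0.09244295]
4.8 [0.49763669 0.06624201 0.25999092] [-0.12459727  1.08104232 -0.17668988]
```

```bash
python3 - <<'E'
from h import *
press(0.4975,0.065,0.148)
import cv2
for c in("scene","top"): cv2.imwrite(f"pics/{c}1.png",ctrl.grab_frame(c)[:,:,::-1])
E
```

```text
contact 0.14669593068538003 end [0.49799818 0.06498838 0.13570163] t 10.2833
[(0.1585, np.float64(0.1589), np.float64(0.6)), (0.157, np.float64(0.157), np.float64(-0.3)), (0.1555, np.float64(0.1554), np.float64(0.6)), (0.154, np.float64(0.1539), np.float64(0.3)), (0.1525, np.float64(0.1524), np.float64(0.1)), (0.151, np.float64(0.1509), np.float64(0.7)), (0.1495, np.float64(0.1494), np.float64(0.5)), (0.148, np.float64(0.1481), np.float64(2.0)), (0.1465, np.float64(0.1467), np.float64(5.9)), (0.145, np.float64(0.1452), np.float64(5.1)), (0.1435, np.float64(0.1436), np.float64(5.2)), (0.142, np.float64(0.1421), np.float64(5.5)), (0.1405, np.float64(0.1406), np.float64(4.4)), (0.139, np.float64(0.1391), np.float64(4.8)), (0.1375, np.float64(0.1376), np.float64(4.6)), (0.136, np.float64(0.1361), np.float64(5.7)), (0.1345, np.float64(0.1359), np.float64(22.6)), (0.133, np.float64(0.1357), np.float64(38.8))]
```

```bash
python3 - <<'E'
import cv2
a=cv2.imread("pics/scene1.png")[150:310,190:430]; cv2.imwrite("pics/s1c.png",cv2.resize(a,None,fx=3.3,fy=3.3,interpolation=cv2.INTER_CUBIC))
E
```

```text
(no output)
```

View pics/s1c.png

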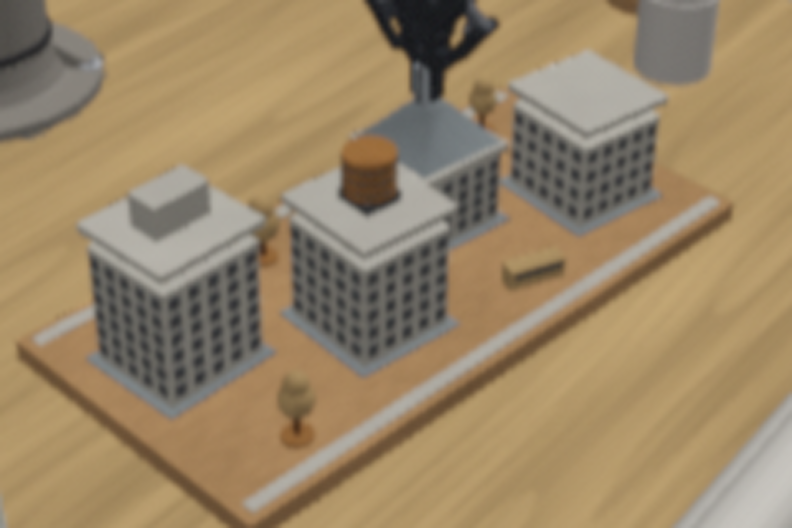

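The crop shows the fingertips centred on the hip flat at about (425,100). The hip slab sits on its building, and the other roofs, trees and bus are untouched. The force log shows a hard stop after about 12 mm of travel. Next is the tank.

```bash
python3 - <<'E'
from h import *
p=ctrl.get_state()["tcp_pos"]
ctrl.movel([0.4975,0.065,0.24],speed=0.12)
ctrl.movel([0.550,-0.077,0.24],speed=0.15)
for n in ("hip_top","tank_top"):
  for c in("scene","top"):
    ctrl.grab_frame(c)
    for d in ctrl.pinpoint(c,n)[:1]: print(c,n,d)
press(0.550,-0.077,0.182)
import cv2
a=ctrl.grab_frame("scene")[150:310,190:430,::-1]; cv2.imwrite("pics/s2c.png",cv2.resize(a,None,fx=3.3,fy=3.3,interpolation=cv2.INTER_CUBIC))
E
```

```text
scene hip_top {'xyz': [0.497, 0.0643, 0.1345], 'score': 0.85}
top hip_top {'xyz': [0.4972, 0.0664, 0.1345], 'score': 0.86}
scene tank_top {'xyz': [0.5505, -0.077, 0.1834], 'score': 0.93}
top tank_top {'xyz': [0.4993, 0.0663, 0.1362], 'score': 0.63}
contact 0.17923076283591652 end [ 0.5505031  -0.07716044  0.16768691] t 18.5167
[(0.1925, np.float64(0.1931), np.float64(-1.7)), (0.191, np.float64(0.1911), np.float64(-0.4)), (0.1895, np.float64(0.1894), np.float64(-1.1)), (0.188, np.float64(0.1879), np.float64(-0.2)), (0.1865, np.float64(0.1864), np.float64(-1.0)), (0.185, np.float64(0.1849), np.float64(-1.0)), (0.1835, np.float64(0.1834), np.float64(-0.8)), (0.182, np.float64(0.1819), np.float64(-0.1)), (0.1805, np.float64(0.1804), np.float64(-1.4)), (0.179, np.float64(0.1792), np.float64(4.1)), (0.1775, np.float64(0.1778), np.float64(5.0)), (0.176, np.float64(0.1762), np.float64(4.9)), (0.1745, np.float64(0.1747), np.float64(3.6)), (0.173, np.float64(0.1732), np.float64(4.5)), (0.1715, np.float64(0.1717), np.float64(4.7)), (0.17, np.float64(0.1702), np.float64(4.0)), (0.1685, np.float64(0.1687), np.float64(3.5)), (0.167, np.float64(0.168), np.float64(12.7)), (0.1655, np.float64(0.1679), np.float64(25.2)), (0.164, np.float64(0.1677), np.float64(38.0))]
```

View pics/s2c.png

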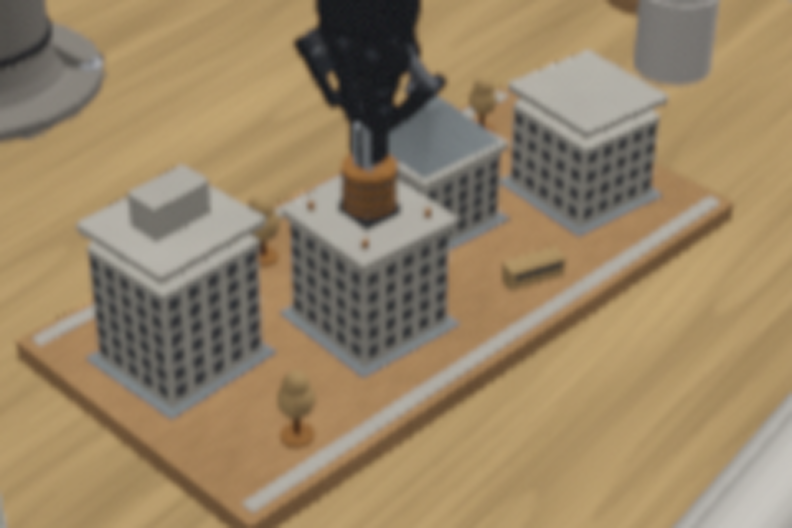

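The crop shows the tank roof at about (368,215) seated, with its dowel ends poking through the slab. It came to a hard stop after about 12 mm of travel. Now the stair head.

```bash
python3 - <<'E'
from h import *
ctrl.movel([0.550,-0.077,0.25],speed=0.12)
ctrl.movel([0.465,-0.200,0.25],speed=0.15)
ctrl.grab_frame("scene"); print(ctrl.pinpoint("scene","stair_top")[:1],ctrl.pinpoint("scene","tank_top")[:1])
press(0.465,-0.200,0.181)
import cv2
a=ctrl.grab_frame("scene")[150:310,190:430,::-1]; cv2.imwrite("pics/s3c.png",cv2.resize(a,None,fx=3.3,fy=3.3,interpolation=cv2.INTER_CUBIC))
E
```

```text
[{'xyz': [0.4599, -0.1994, 0.1776], 'score': 0.77}] [{'xyz': [0.5489, -0.0765, 0.1722], 'score': 0.73}]
contact 0.17675145356653366 end [ 0.46547855 -0.20024358  0.16572004] t 26.3583
[(0.1915, np.float64(0.192), np.float64(-0.0)), (0.19, np.float64(0.19), np.float64(0.8)), (0.1885, np.float64(0.1884), np.float64(-0.9)), (0.187, np.float64(0.1869), np.float64(0.6)), (0.1855, np.float64(0.1854), np.float64(-0.4)), (0.184, np.float64(0.1839), np.float64(0.1)), (0.1825, np.float64(0.1824), np.float64(0.0)), (0.181, np.float64(0.1809), np.float64(0.1)), (0.1795, np.float64(0.1794), np.float64(-0.1)), (0.178, np.float64(0.1781), np.float64(1.6)), (0.1765, np.float64(0.1768), np.float64(3.9)), (0.175, np.float64(0.1752), np.float64(5.1)), (0.1735, np.float64(0.1737), np.float64(4.9)), (0.172, np.float64(0.1722), np.float64(4.5)), (0.1705, np.float64(0.1706), np.float64(4.3)), (0.169, np.float64(0.1691), np.float64(4.5)), (0.1675, np.float64(0.1676), np.float64(3.9)), (0.166, np.float64(0.1661), np.float64(4.8)), (0.1645, np.float64(0.1659), np.float64(21.5)), (0.163, np.float64(0.1657), np.float64(37.2))]
```

View pics/s3c.png

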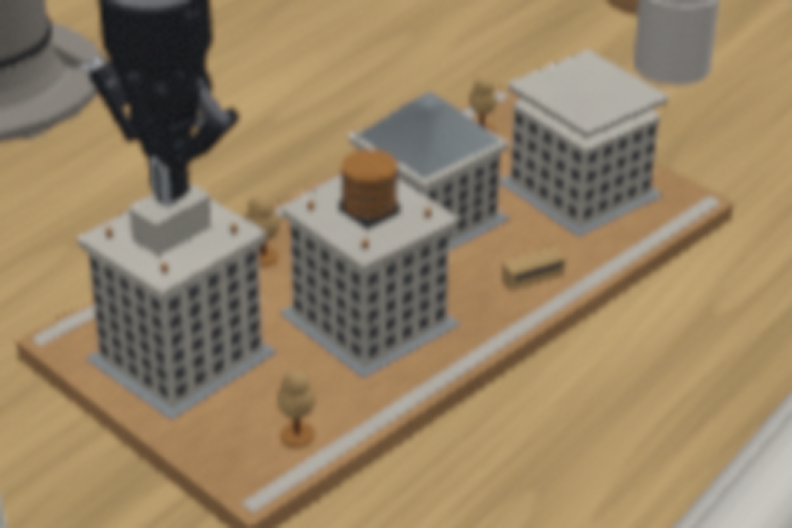

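All three roofs are down. The stair head at about (170,215) is seated with its dowel ends showing, and the flat roof at about (587,90) is still raised. I retreat, check once more and hand in.

```bash
python3 - <<'E'
from h import *
import cv2
ctrl.movel([0.465,-0.200,0.28],speed=0.12)
ctrl.sleep(0.3)
for c in ("scene","top"):
    im=ctrl.grab_frame(c); cv2.imwrite(f"pics/{c}4.png",im[:,:,::-1])
    for n in ("hip_top","tank_top","stair_top","flat_top","mug","glue"):
        for d in ctrl.pinpoint(c,n)[:1]: print(c,n,d)
s=ctrl.get_state();print(s["t"],s["tcp_pos"],s["contact_force"])
E
```

```text
scene hip_top {'xyz': [0.4957, 0.0662, 0.1331], 'score': 0.72}
scene tank_top {'xyz': [0.5474, -0.077, 0.1727], 'score': 0.95}
scene stair_top {'xyz': [0.4595, -0.1956, 0.1668], 'score': 0.79}
scene flat_top {'xyz': [0.5805, 0.1863, 0.1252], 'score': 0.78}
scene glue {'xyz': [0.5077, -0.4426, 0.0004], 'score': 0.93}
top hip_top {'xyz': [0.4972, 0.0668, 0.1376], 'score': 0.93}
top tank_top {'xyz': [0.5494, -0.076, 0.1704], 'score': 0.76}
top stair_top {'xyz': [0.4666, -0.2032, 0.1615], 'score': 0.73}
top flat_top {'xyz': [0.5789, 0.1838, 0.1223], 'score': 0.88}
top mug {'xyz': [0.5212, 0.4591, -0.0009], 'score': 0.64}
top glue {'xyz': [0.5079, -0.4448, -0.0021], 'score': 0.77}
28.5333 [ 0.46500809 -0.199976    0.28001237] [ 0.85496201 -0.68764038  0.81682003]
```

View pics/scene4.png

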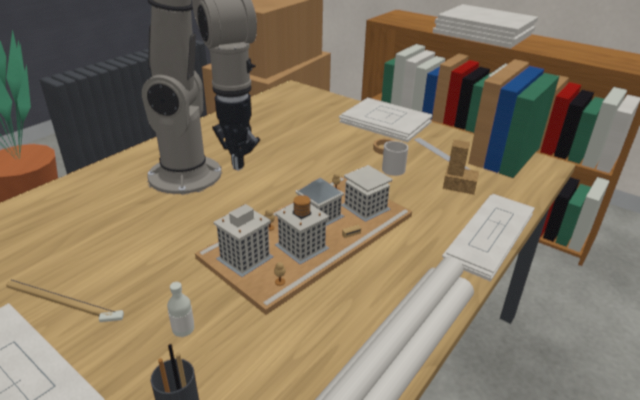

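The picture shows the arm clear at about (237,160), the trees, bus, mug and glue bottle standing where they were, and the flat roof raised.

```bash
python3 -c "
from bench import ctrl
ctrl.finish_job()"
```

```text
the job is handed in; nothing more can be done
```

I pressed the hipped, water-tank and stair-head roofs home in that order with closed fingertips, then retreated and handed the job in at about 28.5 s. No verdict was reported.

- **Presses:** Each roof slid at about 4–6 N and came to a hard stop after about 12 mm of travel, where I stopped at 37–39 N. My limit was 30 N, but each 1.5 mm step overshot it. The 40 N limit is for the arm and gripper body, and only the fingertips were touching.
- **Roofs at the end:** In the last pictures the dowel ends show through the tank and stair slabs, and the hip slab sits flush. The flat roof is still raised, with its top at about 0.124 m against 0.125 m at the start.
- **Bystanders:** The trees, bus, mug and glue bottle stand where they were in the picture. The networks put the mug and glue within about 4 mm of their starting positions. I did not measure the trees or bus again.
- **Disagreements:** The networks put the tank top at 0.170–0.173 m, while the fingertips stopped at 0.168 m. One top-camera detection of the tank was really the hip roof, because the arm was hiding the tank. In the last check the scene camera did not report the mug, though it is visible in the picture.

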